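# Set and lock the bench air regulator

## Task

Turn the black knob of the bench air regulator clockwise until its white pointer stands at the broad red mark, then pull the knob straight up, gently, until it comes fully out and is locked there, and let go. The lock notch can lie anywhere within the red mark, so feel for it with a light pull, and do not pull so hard that the blue sprung collar under the knob is dragged up by more than a few millimetres. Leave the bottles and the beaker where they stand.

Things in the scene. Friction and masses are not known exactly. Their poses are not given: they have to be found in the camera images.
- regulator: White bench air regulator with a blue foot band, 150 mm along its x, 210 mm along its y, top face 60 mm high, fixed to the bench. Origin at the bench under the knob's axis; z is the knob's axis (vertical, up); +x points from the axis to the red mark.
- red_mark (a point): Middle of the broad red mark, an arc 15 mm wide on the scale plate that spans 20 degrees to either side of this point, 60.5 mm from the knob's axis in the regulator's +x direction, 62 mm above the bench. Black scale divisions follow at 45 degree steps.
- knob_grip (a point): Black bar grip of the knob, 52 mm long (x), 14 mm thick (y: pinch across it), 40 mm high (z). The point is on the axis, 118 mm above the bench with the knob in, 16.5 mm below the bar's top; a 44 mm disc lies 23.5 mm below the point. White pointer line at the bar's +x end: at mid-mark, its x is parallel to the regulator's x. Starts pushed in, 40 to 66 degrees counter-clockwise (from above) of the mark's middle.
- knob: The whole knob; same axes as its grip, origin on its axis (bench height when in). Turns with about 0.06 Nm; slides up with 3 N of friction and stays where left; full travel 13 mm. A hidden tooth under the collar stops it 3 mm out, except at a lock notch, where it comes out 13 mm and cannot turn any more (over 10.5 mm out counts as locked).
- collar: Blue lock collar with the notches on its underside, out of sight. One notch for the red mark and one per 45 degree division, each with 4.5 degrees of free play, all shifted together from the divisions by an unknown angle of up to 17.2 degrees either way. Only the red mark's notch is right (pointer within the red arc). Axes and origin as the regulator's.
- collar_top (a point): Centre of the collar's top, a sprung round cap 100 mm across under the knob, 87 mm above the bench at rest. Pulled off a notch, the tooth lifts it: from about 7 N of pull on the knob (friction included), then 1 mm per 1.6 N; lifted over 4.5 mm (about 14 N) it is damaged. When the tooth slips into a notch the collar drops back and the pull falls to about 3 N or less.
- sample_bottle_a: Grey sample bottle with white cap, 52 mm across, 95 mm high, standing near the regulator; origin at its underside, z up. Leave alone.
- sample_bottle_b: Grey sample bottle with blue cap, 52 mm across, 95 mm high, standing near the regulator; origin at its underside, z up. Leave alone.
- beaker: Empty glass beaker, 64 mm across, 85 mm high, standing near the regulator; origin at its underside, z up. Leave alone.

How it is judged:
By the outcome, as a careful person would: the job done as asked, in the order asked, and still so for the second after the job is handed in, with the robot touching nothing.
It also fails if it takes over 72 s, if anything falls off the work surface, if the arm or the gripper's body presses on something with over 40 N, if the wrist force passes 120 N, or if a joint passes its speed limit or range.

## Robot

A 7-joint arm with a two-finger parallel gripper is mounted at the origin on the work surface. World frame = base frame: x ahead of the robot, y to its left, z up, the work surface at z = 0. Lengths are in m, angles in rad, forces in N, time in s.
With the tool pointing down it reaches from about 0.425 to 0.95 m from the base axis. Payload 4.7 kg.
Tool frame: the origin (TCP) lies on the centre line of the jaws, within the pads' length; the fingertips stand 8 mm ahead of it and the grasp point (between the pads) lies 11 mm behind it; z points along the fingers, y is the line along which they close (so a half turn about z gives the same grasp; the last joint's range is limited). The gripper opens to 85 mm and grips with 20 to 120 N. Pads are 22 mm wide; open, the fingers measure 114 mm over their backs; the gripper's body (76 mm by 85 mm) begins 54 mm behind the grasp point. The pads swing forward as they close: fully open they stand 13 mm farther back than shut.
Start: joints at [1.273, 0.469, -0.049, 1.532, 0.024, 1.141, -0.082], TCP at [0.179, -0.651, 0.239] pointing down, gripper open.
Joint ranges: [-2.59, 2.59], [-0.33, 1.99], [-1.39, 1.29], [0.1, 2.45], [-1.04, 4.18], [0.21, 1.99], [-2.66, 2.66]. Speed limits (rad/s): [2.57, 2.57, 3.14, 3.14, 3.14, 3.14, 3.14].

## Interface

Orientations are given as a unit quaternion [x, y, z, w].
In Python, from workcell import env gives the robot as it stands.
- The arm moves only by the shell command python3 -m pendant 'ROWS'. ROWS is JSON, a list of rows, each a list of 3 entries, a list of its own where there are three numbers: the shift along the tool's x, y, z as a fraction of full scale, then the turn about the tool's z as a fraction of full scale, then the closure, from 0 (fully open) to 1 (shut). In form: [[[dx, dy, dz], turn, jaw], ...]. A call has 1 to 20 rows; each row is the pose to reach, as a shift and turn from the pose commanded when the call began, along the tool's axes at that moment; what a row does not reach only later rows make up. Full scale, the value 1, is 400 mm for a shift and pi/2 rad for a turn. A row lasts 1/10 s, in which the tool goes at most 50 mm and 8.59 degrees, less where a joint would pass 70% of its speed; a pose out of reach is approached as far as the arm can. A call with a number of a shift or a turn outside -1 to 1 is refused whole. A call with a gripper value outside its range is refused whole. The fingers move at their own pace and stop on an object; the grip force is fixed at half the most. Time passes only in rows, so rows that repeat a pose let the fingers close. It gives the time, the measured TCP pose, the force, the opening and the grip force at its end, in the units of the state.
- env.sense(): the state, without advancing time (a new reading comes with each control period).
- env.snapshot(name): name is "scene" or "top" or "wrist"; returns the picture (480x640x3 uint8, red, green, blue); there is no depth.
- env.camera_params(name): a dict with "fx", "fy", "cx", "cy" (pixels), "k1" (the pictures are not rectified: a ray, as slopes to the right and down, at radius r is drawn at 1 + k1 r^2 times it, then the intrinsics apply), "R" (3x3) and "t" (3): a world point X has camera coordinates R X + t; the wrist camera has in their place "mount" (4x4, takes a point from camera to tool coordinates, whose origin is the TCP and whose axes are the flange's). Camera axes: x right, y down, z forward; pixel columns grow to the right and rows downward; lengths in m; the calibration is good to about 2 mm. A picture is of the moment at which its call begins: read the wrist's pose just before it. camera_params takes no time and is no camera call.
- env.finish_job(): hands the job in; it is judged then, once.
The state is a dict: "time_s": time; "joints": joint angles; "joint_vel": joint speeds; "tau": joint torques, N m; "ee_pos": TCP position; "tcp_rot": TCP orientation; "contact_force": force on the tool from outside, world axes, zero at the start; "torque": the same for the moment, N m; "gripper_width": finger opening in m; "gripper_force": force on a finger pad.
Only numpy, scipy, OpenCV 4.12 (cv2) and the standard library are available. Lean on these libraries where they do the work, as an engineer would, in place of code of your own. Each camera call takes 0.05 s, during which the arm holds its last target. There are 200 camera calls.

## Working session

There is one attempt and no reset: what is moved stays moved. The work goes in short steps, Python scripts to look and compute and a shell command to move; the robot and the scene stay as the last step left them, time stands still between calls to the robot, and variables do not carry over. Pictures are saved under pics/ and viewed, at most 10 in all, crops included, and the job is handed in when it is done.

```bash
mkdir -p pics; ls; python3 - <<'E'
from workcell import env
import cv2
s=env.sense(); print(s)
for n in("scene","top"):
    cv2.imwrite(f"pics/{n}0.png",env.snapshot(n)[:,:,::-1]); print(n,env.camera_params(n))
print(env.camera_params("wrist"))
E
```

```text
pics
{'time_s': 0.0, 'joints': array([ 1.27303344,  0.46944794, -0.04859728,  1.53371891,  0.02408338,
        1.14100642, -0.08227308]), 'joint_vel': array([ 4.15400041e-06,  8.83132509e-04, -2.51408064e-04, -6.06815982e-04,
        1.23394748e-03, -7.16467998e-04, -3.97669135e-04]), 'tau': array([ 9.48052402e-04, -5.10311043e+01, -4.69233538e-02, -2.37713706e+01,
        1.05827866e-02,  7.52776803e-03, -2.00550215e-05]), 'ee_pos': array([ 0.1791642 , -0.65018177,  0.23824645]), 'tcp_rot': array([ 9.90973565e-01,  1.34053712e-01, -1.62717269e-04, -9.84478445e-04]), 'contact_force': array([-0.09627052,  0.33463064, -0.58877867]), 'torque': array([-0.00250182,  0.05857127, -0.03495963]), 'gripper_force': 0.0, 'gripper_width': 0.08603331639859499}
scene {'fx': 593.2607992318551, 'fy': 593.2607992318551, 'cx': 326.1356828475061, 'cy': 236.05297510724992, 'k1': -0.18377600220145066, 'R': array([[-0.85162234,  0.52408484, -0.00862993],
       [ 0.33369598,  0.5294023 , -0.7799873 ],
       [-0.40421082, -0.66713438, -0.62573583]]), 't': array([ 0.50475812, -0.15490694,  1.41779618])}
top {'fx': 462.8910274294126, 'fy': 462.8910274294126, 'cx': 319.3009364804578, 'cy': 241.1943942799736, 'k1': -0.018445457446054525, 'R': array([[ 0.00926614, -0.99992935,  0.00744475],
       [-0.99681854, -0.00982621, -0.07909648],
       [ 0.07916404, -0.00668815, -0.99683917]]), 't': array([0.03620411, 0.63629171, 1.0191307 ])}
{'fx': 415.43673789277756, 'fy': 415.43673789277756, 'cx': 322.77038094191715, 'cy': 236.964093429404, 'k1': -0.03984357870829114, 'mount': array([[ 1.39168150e-03, -9.58736807e-01, -2.84291749e-01,
         7.23774613e-02],
       [ 9.99998961e-01,  1.22723840e-03,  7.56551771e-04,
         8.38059187e-04],
       [-3.76440278e-04, -2.84292507e-01,  9.58737518e-01,
        -1.35144216e-01],
       [ 0.00000000e+00,  0.00000000e+00,  0.00000000e+00,
         1.00000000e+00]])}
```

View pics/scene0.png

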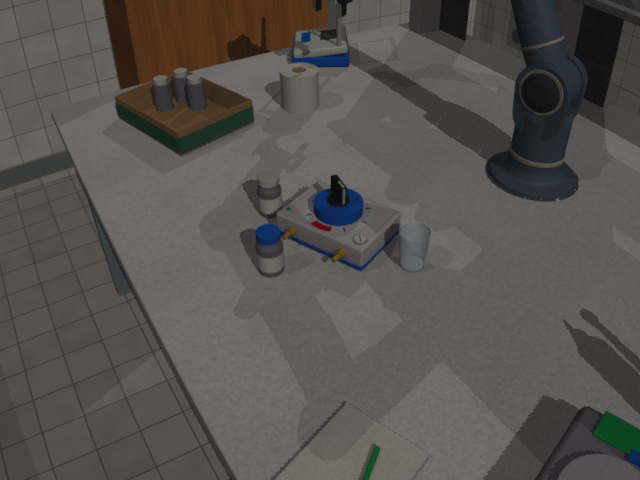

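View pics/top0.png

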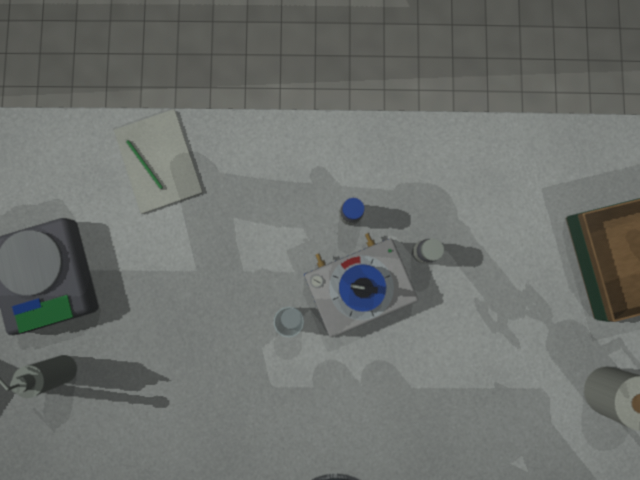

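The scene view shows the regulator near (340,215), with a bottle on either side of its left end and the beaker at (413,245). In the top view the collar is at (363,288), the red mark at (351,262), the pointer at about (357,288), the bottles at (352,209) and (429,250), and the beaker at (289,320).

```bash
cat > h.py <<'E'
import numpy as np, cv2
from workcell import env
from scipy.spatial.transform import Rotation as Rn
def cam(n,s=None):
    p=env.camera_params(n)
    if n=="wrist":
        T=np.eye(4);T[:3,:3]=Rn.from_quat(s["tcp_rot"]).as_matrix();T[:3,3]=s["ee_pos"]
        C=np.linalg.inv(T@p["mount"]);p["R"],p["t"]=C[:3,:3],C[:3,3]
    return p
def ray(p,uv,z):
    d=np.array([(uv[0]-p["cx"])/p["fx"],(uv[1]-p["cy"])/p["fy"]]);u=d.copy()
    for _ in range(20): u=d/(1+p["k1"]*(u@u))
    w=p["R"].T@np.r_[u,1];c=-p["R"].T@p["t"]
    return c+w*(z-c[2])/w[2]
def blobs(m,minA=20):
    c,_=cv2.findContours(m.astype(np.uint8),cv2.RETR_EXTERNAL,cv2.CHAIN_APPROX_NONE)
    return sorted([k for k in c if cv2.contourArea(k)>=minA],key=cv2.contourArea,reverse=True)
def masks(im):
    h=cv2.cvtColor(im,cv2.COLOR_RGB2HSV).astype(int);H,S,V=h[...,0],h[...,1],h[...,2]
    return dict(blue=(abs(H-112)<14)&(S>140)&(V>60),red=((H<8)|(H>172))&(S>140)&(V>60))
E
python3 - <<'E'
from h import *
for n in("top","scene"):
    im=cv2.imread(f"pics/{n}0.png")[:,:,::-1].copy();p=cam(n)
    for k,m in masks(im).items():
        for c in blobs(m):
            M=cv2.moments(c);u=(M["m10"]/M["m00"],M["m01"]/M["m00"])
            e=cv2.fitEllipse(cv2.convexHull(c)) if len(c)>8 else None
            z=.087 if k=="blue" else .062
            print(n,k,cv2.contourArea(c),np.round(u,1),ray(p,u,z).round(4),np.round(ray(p,e[0],z),4),np.round(e[1],1))
    if n=="top":
        for nm,u,z in(("botB",(352,209),.095),("botA",(429,250),.095),("beaker",(289,320),.085)):print(nm,ray(p,u,z).round(3))
        cv2.imwrite("pics/crop.png",cv2.resize(im[190:350,265:465,::-1],None,fx=4,fy=4)[:600])
E
```

```text
top blue 1575.0 [362.2 287.5] [ 0.534  -0.0486  0.087 ] [ 0.5341 -0.0486  0.087 ] [45.3 45.7]
top blue 298.0 [352.9 208.4] [ 0.7019 -0.0283  0.087 ] [ 0.7019 -0.0283  0.087 ] [19.8 20.4]
top blue 210.5 [ 26.4 306.3] [0.4874 0.6579 0.087 ] [0.4874 0.6574 0.087 ] [10.5 33.7]
top red 56.0 [350.2 261.7] [ 0.5891 -0.0249  0.062 ] [ 0.5878 -0.0253  0.062 ] [ 6.3 18.4]
botB [ 0.699 -0.026  0.095]
botA [ 0.614 -0.189  0.095]
beaker [0.465 0.105 0.085]
scene blue 1062.0 [338.9 208.7] [ 0.5471 -0.0252  0.087 ] [ 0.5435 -0.0338  0.087 ] [38.3 51.2]
scene blue 416.0 [326.4  60.6] [ 0.1723 -0.6804  0.087 ] [ 0.1628 -0.6888  0.087 ] [14.8 73.9]
scene blue 388.5 [268.  234.1] [ 0.7013 -0.0281  0.087 ] [ 0.701 -0.028  0.087] [20.9 26.8]
scene blue 118.0 [634.4 457.1] [0.512 0.655 0.087] [0.5116 0.6564 0.087 ] [12.4 19.1]
scene blue 82.5 [310.6 245.9] [0.6517 0.0438 0.087 ] [0.652  0.0433 0.087 ] [ 3.5 50.1]
scene blue 81.5 [360.2 262. ] [0.6006 0.1278 0.087 ] [0.6192 0.2078 0.087 ] [35.5 52.4]
scene blue 54.0 [305.5  36.6] [ 0.12   -0.8967  0.087 ] [ 0.1194 -0.8978  0.087 ] [ 8.7 16.8]
scene red 67.0 [320.9 225.8] [ 0.5887 -0.0249  0.062 ] [ 0.5882 -0.026   0.062 ] [ 6.1 21. ]
```

View pics/crop.png

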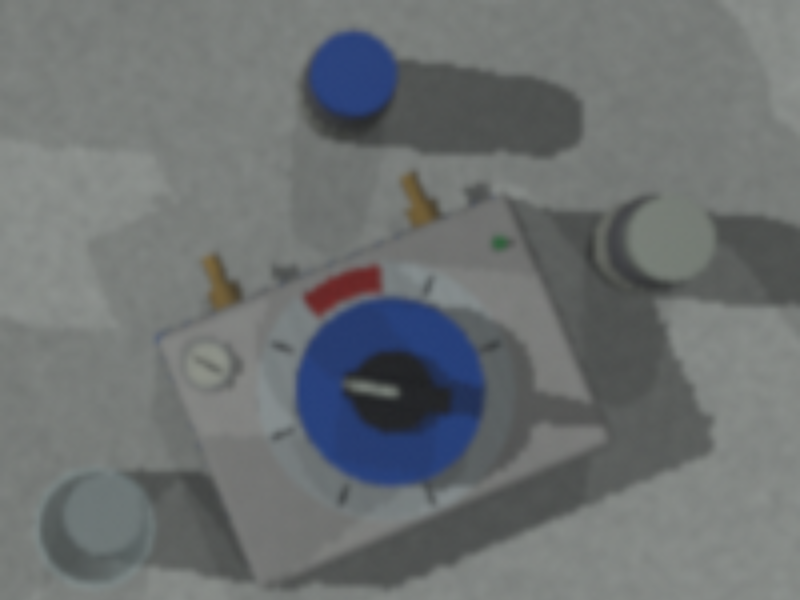

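The collar and mark are consistent: radius 59 mm against 60.5 mm expected, and the mark bearing is about 23°. The pointer is at crop (345,383)-(398,392). Next I'll work out the transit and the clearance to the paper roll.

```bash
python3 - <<'E'
from h import *
p=cam("top");a=ray(p,(351.25,285.75),.1345);b=ray(p,(364.5,288),.1345);print(a,b,np.degrees(np.arctan2(*(a-b)[1::-1])))
q=cam("scene");print("roll base",ray(q,(300,106),0),"top view top",[ray(p,(637,403),z).round(2) for z in(.1,.2)])
print("device",ray(q,(321,63),0))
s=env.sense();R=Rn.from_quat(s["tcp_rot"]).as_matrix()
for t in([.534,-.0486,.33],[.534,-.0486,.239]):print((R.T@(np.array(t)-s["ee_pos"])/.4).round(4))
E
```

```text
[ 0.53825075 -0.02186343  0.1345    ] [ 0.53399371 -0.0484638   0.1345    ] 80.90766241526374
roll base [ 0.30534034 -0.61139723  0.        ] top view top [array([ 0.3 , -0.62,  0.1 ]), array([ 0.33, -0.55,  0.2 ])]
device [ 0.08608327 -0.85604798  0.        ]
[ 1.2547 -1.2149 -0.2271]
[ 1.2548e+00 -1.2145e+00  4.0000e-04]
```

```bash
python3 -m pendant '[[[0,0,-0.12],0,0],[[0,0,-0.23],0,0],[[0.08,-0.08,-0.23],-0.1,0],[[0.16,-0.16,-0.23],-0.2,0],[[0.24,-0.24,-0.23],-0.3,0],[[0.32,-0.32,-0.23],-0.4,0],[[0.4,-0.4,-0.23],-0.5,0],[[0.48,-0.48,-0.23],-0.6,0],[[0.56,-0.55,-0.23],-0.7,0],[[0.63,-0.61,-0.23],-0.73,0],[[0.63,-0.61,-0.23],-0.73,0],[[0.63,-0.61,-0.23],-0.73,0],[[0.63,-0.61,-0.23],-0.73,0],[[0.63,-0.61,-0.23],-0.73,0]]'
python3 - <<'E'
from h import *
s=env.sense();R=Rn.from_quat(s["tcp_rot"]).as_matrix()
print(s["joints"].round(2),np.degrees(np.arctan2(R[1,0],R[0,0])))
print((R.T@(np.array([.534,-.0486,.30])-s["ee_pos"])/.4).round(4))
E
```

```text
time_s: 1.5
ee_pos: [0.3565, -0.3498, 0.331]
tcp_rot: [0.761, 0.649, -0.0, -0.0]
contact_force: [-0.9, 0.1, -0.0]
gripper_width: 0.0855
gripper_force: 0.0
[ 1.05  0.13 -0.39  1.79  0.05  1.23  0.48] 80.93133015603145
[0.8135 0.3196 0.0775]
```

```bash
python3 -m pendant '[[[0.1,0.04,0],0,0],[[0.2,0.08,0],0,0],[[0.3,0.12,0],0,0],[[0.4,0.16,0],0,0],[[0.5,0.2,0.02],0,0],[[0.6,0.24,0.04],0,0],[[0.7,0.28,0.06],0,0],[[0.8135,0.32,0.08],0,0],[[0.8135,0.32,0.08],0,0],[[0.8135,0.32,0.08],0,0],[[0.8135,0.32,0.08],0,0],[[0.8135,0.32,0.08],0,0]]'
python3 - <<'E'
from h import *
s=env.sense();im=env.snapshot("wrist");p=cam("wrist",s);R=Rn.from_quat(s["tcp_rot"]).as_matrix()
print(s["joints"].round(2),np.degrees(np.arctan2(R[1,0],R[0,0])))
cv2.imwrite("pics/w1.png",im[:,:,::-1])
for k,m in masks(im).items():
    for c in blobs(m,100)[:3]:
        M=cv2.moments(c);u=(M["m10"]/M["m00"],M["m01"]/M["m00"]);e=cv2.fitEllipse(cv2.convexHull(c));z=.087 if k=="blue" else .062
        print(k,cv2.contourArea(c),np.round(u,1),ray(p,u,z).round(4),ray(p,e[0],z).round(4),np.round(e[1],1))
E
```

```text
time_s: 2.7
ee_pos: [0.534, -0.049, 0.2994]
tcp_rot: [0.761, 0.649, -0.0, 0.0]
contact_force: [0.4, 0.0, 0.5]
gripper_width: 0.0854
gripper_force: 0.0
[ 0.55  0.25 -0.65  1.76  0.16  1.19 -0.3 ] 80.89073428773756
blue 10175.5 [320.5 201. ] [ 0.5327 -0.0487  0.087 ] [ 0.5327 -0.0488  0.087 ] [114.2 115.1]
blue 2652.5 [517.2 148. ] [ 0.7009 -0.0299  0.087 ] [ 0.701  -0.0298  0.087 ] [56.  62.1]
red 662.0 [377.1 162.2] [ 0.5871 -0.027   0.062 ] [ 0.5859 -0.0276  0.062 ] [21.9 53.3]
```

View pics/w1.png

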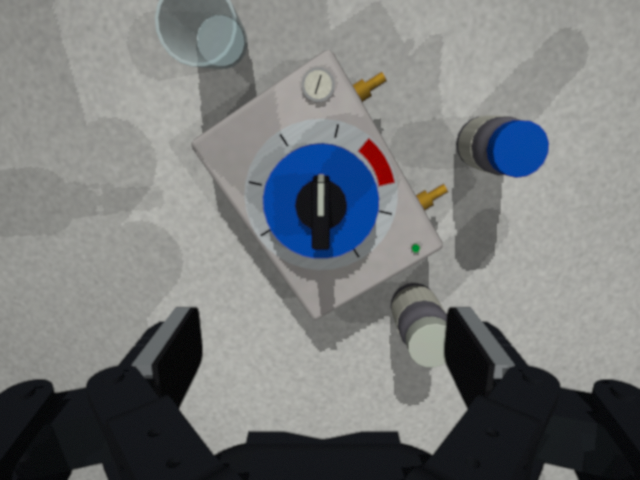

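The pointer lies along the tool's x axis at image (321,175)-(321,215), so the jaws are square to the bar, and all obstacles are clear of the fingers. The collar is at (0.533,-0.049), so I'll descend.

```bash
python3 -m pendant '[[[0,-0.002,0.1],0,0],[[0,-0.002,0.2],0,0],[[0,-0.002,0.3],0,0],[[0,-0.002,0.36],0,0],[[0,-0.002,0.42],0,0],[[0,-0.002,0.474],0,0],[[0,-0.002,0.474],0,0],[[0,-0.002,0.474],0,0.3],[[0,-0.002,0.474],0,0.6],[[0,-0.002,0.474],0,0.8],[[0,-0.002,0.474],0,1],[[0,-0.002,0.474],0,1],[[0,-0.002,0.474],0,1],[[0,-0.002,0.474],0,1],[[0,-0.002,0.474],0,1],[[0,-0.002,0.474],0,1]]'
```

```text
time_s: 4.35
ee_pos: [0.5328, -0.0467, 0.1105]
tcp_rot: [0.76, 0.65, -0.001, -0.0]
contact_force: [-4.7, -0.6, 6.2]
gripper_width: 0.0129
gripper_force: 58.7
```

```bash
python3 -m pendant '[[[0,0,0],0.05,1],[[0,0,0],0.1,1],[[0,0,0],0.15,1],[[0,0,0],0.2,1],[[0,0,0],0.25,1],[[0,0,0],0.3,1],[[0,0,0],0.35,1],[[0,0,0],0.4,1],[[0,0,0],0.44,1],[[0,0,0],0.44,1],[[0,0,0],0.44,1]]'
python3 - <<'E'
from h import *
s=env.sense();R=Rn.from_quat(s["tcp_rot"]).as_matrix()
print(s["joints"].round(2),np.degrees(np.arctan2(R[1,0],R[0,0])),s["torque"],s["contact_force"])
for n in("top","wrist"):
    s=env.sense();im=env.snapshot(n);cv2.imwrite(f"pics/{n}2.png",im[:,:,::-1])
a=cv2.imread("pics/wrist2.png")
cv2.imwrite("pics/w2s.png",a)
E
```

```text
time_s: 5.45
ee_pos: [0.5345, -0.0476, 0.1106]
tcp_rot: [0.935, 0.355, 0.001, 0.001]
contact_force: [1.4, -3.4, 4.7]
gripper_width: 0.0129
gripper_force: 58.8
[ 0.33  0.43 -0.41  1.97  0.24  0.78 -1.06] 41.53979750652032 [-0.71964074 -0.09890752 -0.00403931] [ 1.39070313 -3.41584324  4.67461278]
```

View pics/w2s.png

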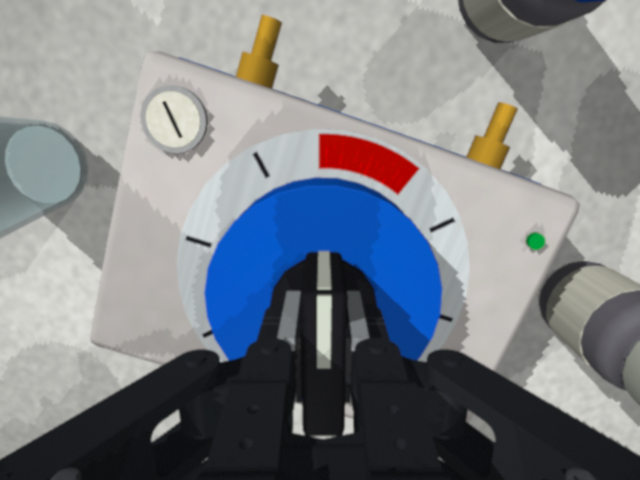

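The pointer (322,255) stands at the start of the red arc, whose edge is at (319,150). Now I'll start the light pull, in small steps.

```bash
python3 -m pendant '[[[0,0,-0.002],0,1],[[0,0,-0.004],0,1],[[0,0,-0.006],0,1],[[0,0,-0.0075],0,1],[[0,0,-0.0075],0,1]]'; python3 -m pendant '[[[0,0,-0.002],0,1],[[0,0,-0.002],0,1]]'
```

```text
time_s: 6.05
ee_pos: [0.5342, -0.0476, 0.1123]
tcp_rot: [0.935, 0.354, 0.001, 0.001]
contact_force: [4.2, -2.8, -1.8]
gripper_width: 0.0133
gripper_force: 58.4
time_s: 6.25
ee_pos: [0.5342, -0.0476, 0.1131]
tcp_rot: [0.935, 0.354, 0.001, 0.0]
contact_force: [4.4, -3.3, -3.6]
gripper_width: 0.0132
gripper_force: 58.4
```

```bash
python3 -m pendant '[[[0,0,-0.002],0,1],[[0,0,-0.0025],0,1],[[0,0,-0.0025],0,1]]'; python3 -m pendant '[[[0,0,-0.002],0,1],[[0,0,-0.002],0,1],[[0,0,-0.002],0,1]]'
```

```text
time_s: 6.55
ee_pos: [0.5343, -0.0475, 0.1138]
tcp_rot: [0.935, 0.354, 0.001, 0.0]
contact_force: [5.9, -3.0, -5.3]
gripper_width: 0.0132
gripper_force: 58.5
time_s: 6.85
ee_pos: [0.5342, -0.0475, 0.1143]
tcp_rot: [0.935, 0.354, 0.001, 0.0]
contact_force: [6.8, -3.1, -8.1]
gripper_width: 0.013
gripper_force: 58.5
```

At the tooth stop (8 N, 3.7 mm out). I'll turn in small steps with this pull held.

```bash
python3 -m pendant '[[[0,0,0],0.015,1],[[0,0,0],0.03,1],[[0,0,0],0.03,1]]'; python3 -m pendant '[[[0,0,0],0.015,1],[[0,0,0],0.03,1],[[0,0,0],0.03,1]]'
```

```text
time_s: 7.15
ee_pos: [0.5342, -0.0476, 0.1143]
tcp_rot: [0.943, 0.333, 0.001, 0.0]
contact_force: [7.3, -3.9, -7.9]
gripper_width: 0.0134
gripper_force: 58.7
time_s: 7.45
ee_pos: [0.5344, -0.0477, 0.1143]
tcp_rot: [0.951, 0.31, 0.001, 0.001]
contact_force: [5.9, -4.0, -8.2]
gripper_width: 0.013
gripper_force: 58.6
```

```bash
python3 -m pendant '[[[0,0,0],0.015,1],[[0,0,0],0.03,1],[[0,0,0],0.03,1]]'|grep -E 'pos|rot|cont'; python3 -m pendant '[[[0,0,0],0.015,1],[[0,0,0],0.03,1],[[0,0,0],0.03,1]]'|grep -E 'pos|rot|cont'
```

```text
ee_pos: [0.5345, -0.0479, 0.1147]
tcp_rot: [0.958, 0.287, 0.001, 0.001]
contact_force: [6.7, -3.6, -4.0]
ee_pos: [0.5346, -0.048, 0.1149]
tcp_rot: [0.964, 0.265, 0.001, 0.001]
contact_force: [6.4, -4.3, -3.7]
```

The pull fell from 8 N to 4 N, so the tooth has probably slipped into the notch. I'll lift gently to check.

```bash
python3 -m pendant '[[[0,0,-0.002],0,1],[[0,0,-0.004],0,1],[[0,0,-0.004],0,1]]'|grep -E 'pos|rot|cont'; python3 -c "
from h import *
print(env.sense()['torque'])"
```

```text
ee_pos: [0.5345, -0.048, 0.1166]
tcp_rot: [0.964, 0.265, 0.001, 0.001]
contact_force: [4.9, -5.2, -1.7]
[-1.03995677 -1.03201589 -0.05871141]
```

```bash
python3 -m pendant '[[[0,0,-0.002],0,1],[[0,0,-0.004],0,1],[[0,0,-0.006],0,1],[[0,0,-0.008],0,1],[[0,0,-0.01],0,1],[[0,0,-0.012],0,1],[[0,0,-0.012],0,1],[[0,0,-0.012],0,1]]'|grep -E 'pos|rot|cont'; python3 -m pendant '[[[0,0,-0.002],0,1],[[0,0,-0.004],0,1],[[0,0,-0.004],0,1],[[0,0,-0.004],0,1]]'|grep -E 'pos|rot|cont'
```

```text
ee_pos: [0.5346, -0.048, 0.1214]
tcp_rot: [0.964, 0.265, 0.001, 0.001]
contact_force: [4.8, -4.7, -2.8]
ee_pos: [0.5345, -0.048, 0.123]
tcp_rot: [0.964, 0.265, 0.001, 0.001]
contact_force: [5.0, -4.8, -3.0]
```

```bash
python3 -m pendant '[[[0,0,-0.0015],0,1],[[0,0,-0.0015],0,1],[[0,0,-0.0015],0,1]]'|grep -E 'pos|rot|cont'; python3 -m pendant '[[[0,0,-0.0015],0,1],[[0,0,-0.0015],0,1],[[0,0,-0.0015],0,1]]'|grep -E 'pos|rot|cont'
```

```text
ee_pos: [0.5345, -0.048, 0.1236]
tcp_rot: [0.964, 0.265, 0.001, 0.001]
contact_force: [5.0, -4.6, -2.8]
ee_pos: [0.5345, -0.048, 0.1237]
tcp_rot: [0.964, 0.265, 0.001, 0.001]
contact_force: [5.6, -4.6, -5.8]
```

At the end stop (13.1 mm out, force rising). I'll relax the pull, open the jaws and rise.

```bash
python3 -m pendant '[[[0,0,0.002],0,1],[[0,0,0.002],0,1],[[0,0,0.002],0,0.8],[[0,0,0.002],0,0.5],[[0,0,0.002],0,0.2],[[0,0,0.002],0,0],[[0,0,0.002],0,0],[[0,0,0.002],0,0],[[0,0,0.002],0,0],[[0,0,0.002],0,0]]'|grep -E 'pos|wid|cont'; python3 -m pendant '[[[0,0,-0.05],0,0],[[0,0,-0.12],0,0],[[0,0,-0.22],0,0],[[0,0,-0.32],0,0],[[0,0,-0.42],0,0],[[0,0,-0.42],0,0],[[0,0,-0.42],0,0],[[0,0,-0.42],0,0]]'
python3 - <<'E'
from h import *
im=env.snapshot("wrist");cv2.imwrite("pics/w3.png",im[:,:,::-1])
im=env.snapshot("scene");cv2.imwrite("pics/s3.png",cv2.resize(im[150:290,230:450,::-1],None,fx=3.6,fy=3.6))
E
```

```text
ee_pos: [0.5334, -0.0468, 0.1237]
contact_force: [0.5, -0.9, -1.1]
gripper_width: 0.0853
time_s: 11.95
ee_pos: [0.5326, -0.0469, 0.2905]
tcp_rot: [0.964, 0.265, -0.001, -0.0]
contact_force: [-0.4, 0.5, 0.3]
gripper_width: 0.0855
gripper_force: 0.0
```

View pics/w3.png

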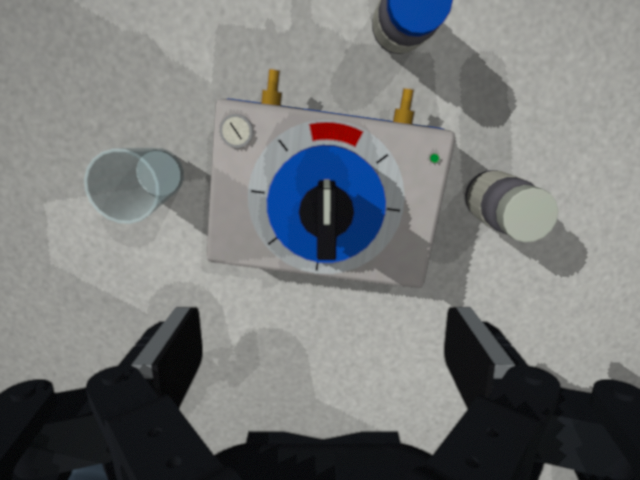

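View pics/s3.png

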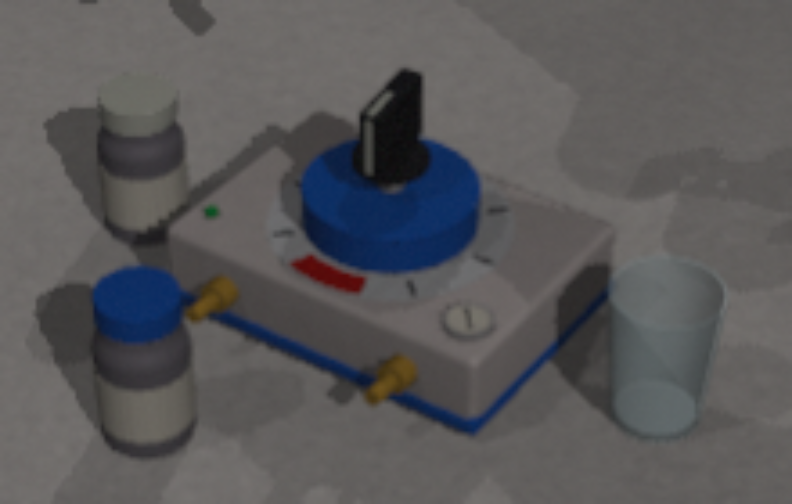

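The wrist view shows the pointer (326,185-225) within the red arc (310-362,133). The scene crop shows the knob raised with its stem visible, the collar down, and the bottles and beaker where they were. I'm handing the job in.

```bash
python3 -c "
from workcell import env
print(env.finish_job())"
```

```text
the job is handed in; nothing more can be done
None
```

I turned the knob clockwise to the red mark, found the notch with about 8 N of pull (collar lifted about 0.7 mm by calculation), drew the knob out to its 13 mm stop and let go; the last pictures show the pointer in the red arc, the collar down and the bottles and beaker where they stood, and I handed the job in (no verdict was returned).

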